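# Clear the hand press and close a battery pack in it

### The job

Someone left a heat sink on the bed of the hand press: lift it off and set it down in the parts tray, standing on its base. Then lay the waiting battery pack, lid up, central and square along the press bed, and pull the press lever down until the pack's raised lid is pressed fully home, then let the lever go all the way back up, leaving the closed pack on the bed. Do not drop either part, do not push the lid down with the gripper itself, and leave the bottle, the power adapter and the screwdriver where they are.

Things in the scene. Friction and masses are not known exactly. Their poses are not given: they have to be found in the camera images.
- press: Bench hand press fixed to the table: painted base plate 260 x 150 x 12 mm with a bare steel bed on it, 150 mm (x) x 62 mm (y), top 26 mm above the table. Origin at table height under the middle of the bed; x along the bed towards the hinge, y along the hinge, z up. Two cheeks carry the hinge at x = 115 mm, y = +-62 to 74 mm, up to z = 97 mm.
- bed (a point): Middle of the top face of the press bed, 26 mm above the table, axes as the press.
- lever_hinge (a point): Middle of the lever's hinge line, at (115, 0, 82) mm from the press origin; the hinge axis is the press's y.
- lever (a joint): Angle of the press lever, rad: 0 = fully up behind the bed (at rest), 1.69 = swung down level over the bed, at its stop. A spring returns it to 0 when let go; 5 to 10 N at the handle bring it down. It is a fork: two flat steel arms at y = +-44 to 56 mm, 24 mm deep, joined by a block with a black pad (64 x 42 mm) 115 mm from the hinge, which presses the pack's lid, and by the handle bar.
- handle (a point): Middle of the lever's handle: black round bar 20 mm in diameter along the press's y, 88 mm free between the arms, 220 mm from the hinge line. Can be gripped from above, fingers closing along the press's x. At lever angle q it is at x = 115 - 220 cos(1.69 - q), z = 82 + 220 sin(1.69 - q) mm in the press frame: 301 mm high with the lever up; 82 mm high, x = -105 when down.
- heatsink: Finned aluminium heat sink, 110 mm (x) x 50 mm (y) x 36 mm high, fins along x and pointing up, 0.3 kg; lies on the press bed at the start. Origin at the centre of its underside.
- pack: Black battery pack, 140 mm (x) x 52 mm (y), case 24 mm high, 0.25 kg, lying on the table with a grey lid plate (128 x 44 mm) on top that stands 8 mm above the case; pressed home it still stands 2 mm above the case. Grip it by the sides of the case. Either way round in the press will do. Origin at the centre of its underside.
- lid (a joint): How far the pack's lid is pressed in, m: 0 = standing proud, 0.006 = fully home. It takes about 8 N and stays where it is pressed.
- tray: Grey plastic parts tray fixed on the table, 200 mm (x) x 150 mm (y), 28 mm high, walls and floor 5 mm thick. Origin at table height under its centre.
- bottle: Bystander: white plastic bottle, 60 mm in diameter, 150 mm tall, standing. Origin at the centre of its underside.
- brick: Bystander: black laptop power adapter, 110 x 48 x 30 mm. Origin at the centre of its underside.
- screwdriver: Bystander: screwdriver 160 mm long lying on the table in front of the robot base, along its own x. Origin under its middle.
Mind the look-alikes: they are no part of the job. Leave any blue or yellow look-alike of the pack alone. What is shaped like the heatsink but green is not meant.

How it is judged:
On the way, in this order (a step that is already met when the one before it is completed fails the run):
1. the heat sink stands released in the parts tray, on its base (x of heatsink in the frame of tray between -0.075 and 0.075 m and y of heatsink in the frame of tray between -0.055 and 0.055 m and z of heatsink in the frame of tray below 0.012 m and angle between heatsink's own z axis and vertical below 0.15 rad and linear speed of heatsink below 0.03 m/s and contact force between the fingers and heatsink below 0.2 N), for 0.2 s.
2. the pack lies released, central and square on the press bed, its lid still raised (x of pack in the frame of bed between -0.015 and 0.015 m and y of pack in the frame of bed between -0.012 and 0.012 m and z of pack in the frame of bed between -0.004 and 0.004 m and angle between the x axis of pack and the x axis of press, either way round below 0.15 rad and angle between pack's own z axis and vertical below 0.1 rad and linear speed of pack below 0.03 m/s and contact force between the fingers and pack below 0.2 N and value of joint lid below 0.002 m), for 0.2 s.
3. the press lever is down and the pack's lid is pressed home under it (value of joint lever above 1.62 rad and value of joint lid above 0.0048 m and x of pack in the frame of bed between -0.015 and 0.015 m and y of pack in the frame of bed between -0.012 and 0.012 m and z of pack in the frame of bed between -0.004 and 0.004 m and angle between the x axis of pack and the x axis of press, either way round below 0.15 rad and angle between pack's own z axis and vertical below 0.1 rad), for 0.1 s.
4. the lever is back up (value of joint lever below 0.1 rad and value of joint lid above 0.0048 m), for 0.1 s.
At the end, for the whole second after the job is handed in: Heat sink at rest on its base in the tray (origin within 75 mm in x, 55 mm in y of its centre); pack at rest on the press bed, within 15 mm along, 12 mm across and 0.15 rad of its middle and axis; lid in by over 4.8 of 6 mm; lever within 0.1 rad of fully up; both parts released (all of step 1 and all of step 4 and x of pack in the frame of bed between -0.015 and 0.015 m and y of pack in the frame of bed between -0.012 and 0.012 m and z of pack in the frame of bed between -0.004 and 0.004 m and angle between the x axis of pack and the x axis of press, either way round below 0.15 rad and angle between pack's own z axis and vertical below 0.1 rad and linear speed of pack below 0.03 m/s and contact force between the fingers and pack below 0.2 N); the robot touches nothing.
It fails at once if heat sink or pack dropped (falls free faster than 0.9 m/s) ((linear speed of heatsink above 0.9 m/s and contact force between the fingers and heatsink below 0.1 N) or (linear speed of pack above 0.9 m/s and contact force between the fingers and pack below 0.1 N)).
It fails at once if gripper pushes the lid itself with more than 6 N (contact force between the fingers and lid_c0 above 6 N).
It fails at once if a bystander is moved more than 30 mm or the bottle is tipped (distance of any of bottle, brick, screwdriver from where it was at the start of the episode above 0.03 m or angle between bottle's own z axis and vertical above 0.4 rad).
It also fails if it takes over 72 s, if anything falls off the work surface, if the arm or the gripper's body presses on something with over 40 N, if the wrist force passes 120 N, or if a joint passes its speed limit or range.

### The arm

A 6-joint arm with a two-finger parallel gripper is mounted at the origin on the work surface. World frame = base frame: x ahead of the robot, y to its left, z up, the work surface at z = 0. Lengths are in m, angles in rad, forces in N, time in s.
With the tool pointing down it reaches from about 0.4 to 0.825 m from the base axis. Payload 7 kg.
Tool frame: the origin (TCP) lies at the centre of the arm's flange, where the gripper is bolted on; the fingertips stand 178 mm ahead of it and the grasp point (between the pads) lies arm.tcp_to_grasp ahead of it (arm.tcp_to_grasp is the distance from the TCP to the grasp point, in m); z points along the fingers, y is the direction in which the jaws open and shut (so a half turn about z gives the same grasp; the last joint's range is limited). The gripper opens to 88 mm and grips with 3 to 60 N. Pads are 19 mm wide; open, the fingers measure 130 mm over their backs; the gripper's body (78 mm by 193 mm) begins 47 mm behind the grasp point.
Start: joints at [1.636, 0.359, 0.012, 0, -1.224, -0.288], TCP at [0.149, 0.658, 0.405] pointing down, gripper open.
Joint ranges: [-3.07, 3.07], [-1.43, 2.12], [-1.02, 1.25], [-3.03, 1.67], [-3.05, -0], [-3.03, 3.03]. Speed limits (rad/s): [2.39, 2.39, 3.01, 3.14, 3.14, 3.14].

### API

Orientations are given as [roll, pitch, yaw] about the fixed x, y, z axes, in that order (R = Rz(yaw) Ry(pitch) Rx(roll)).
In Python, from station import arm gives the robot as it stands.
- The arm moves only by the tool move_arm, never from a script. Its argument "deltas" is a list of rows, each a list of 6 numbers: the shift along the world's x, y, z in mm, then the turn, a rotation vector about the world's x, y, z in degrees. In form: [[tx, ty, tz, ax, ay, az], ...]. A call has exactly 5 rows; each row shifts and turns the commanded pose from where the row before left it; what a row does not reach is not made up. A row lasts 1/12 s, in which the tool goes at most 41.7 mm and 7.16 degrees, less where a joint would pass 70% of its speed; a pose out of reach is approached as far as the arm can. A call with a gripper value outside its range is refused whole. "claw" is the closure in counts, from 0 (fully open) to 255 (shut), set as the call begins (left out, the last holds). The fingers move at their own pace and stop on an object; "squeeze" is the grip in N (left out, the last holds). Time passes only in rows, so rows that do not move let the fingers close, or fill a call up. It gives the time, the measured TCP pose, the force and the opening at its end, in the units of the state.
- arm.get_state(): the state, without advancing time (a new reading comes with each control period).
- arm.grab_frame(name): name is "scene" or "top" or "wrist"; returns the picture (420x560x3 uint8, red, green, blue); there is no depth.
- arm.calibration(name): a dict with "intrinsics" (3x3 intrinsics, pixels), "T" (4x4, takes a point from camera to world coordinates); the wrist camera has in their place "mount" (4x4, takes a point from camera to tool coordinates, whose origin is the TCP and whose axes are the flange's). Camera axes: x right, y up, looking along -z (the intrinsics and any distortion apply to the point x, -y, -z); pixel columns grow to the right and rows downward; lengths in m; the calibration is good to about 2 mm. A picture is of the moment at which its call begins: read the wrist's pose just before it. calibration takes no time and is no camera call.
- arm.job_done(): hands the job in, once; it reports no verdict.
Trained networks look in the newest picture that a camera, given by its name, has taken for a name from the list of things; names that differ only in an ending like _2 or _b are one class to them, and where a whole thing is asked for, a point or a joint stands for the part that bears it (a point fixed in the world has none). Each returns a list of dicts, best first, with "score" (0 to 1); they miss things now and then, are a little off and sometimes report something else, mostly with a low value. They report only what shows in the picture. A call takes as long as a camera call. They do not tell look-alikes from the thing itself.
- arm.spot_in(thing, camera): "xy" ([column, row] in pixels, amid what is visible of it).
- arm.masks_of(thing, camera): "pixels" (420x560 bool, what is visible of it) and "xy" ([column, row] in pixels, amid what is visible of it).
- arm.spot_point(thing, camera): "xy" ([column, row] in pixels: a listed point, or the origin of a listed thing).
The state is a dict: "t": time; "q": joint angles; "qd": joint speeds; "joint_efforts": joint torques, N m; "eef_pos": TCP position; "ee_rot": TCP orientation; "force": force on the tool from outside, world axes, zero at the start; "moment": the same for the moment, N m; "width": finger opening in m.
Only numpy, scipy, OpenCV 4.12 (cv2) and the standard library are available. Lean on these libraries where they do the work, as an engineer would, in place of code of your own. Each camera call takes 0.05 s, during which the arm holds its last target. There are 200 camera calls.

## Working session

There is one attempt and no reset: what is moved stays moved. The work goes in short steps, Python scripts to look and compute and a tool call to move; the robot and the scene stay as the last step left them, time stands still between calls to the robot, and variables do not carry over. Pictures are saved under pics/ and viewed, about 8 in all and at most 12, crops included, and the job is handed in when it is done.

Besides the shell and the picture viewer there is one more tool, called after "Request:" in YAML: its name, and indented under it one key for each argument. move_arm: Moves the arm, as the interface text tells. Its arguments: {"type":"object","properties":{"deltas":{"type":"array","items":{"type":"array","items":{"type":"number"}}},"claw":{"type":"number"},"squeeze":{"type":"number"}},"required":["deltas"]}

```bash
mkdir -p pics; ls
cat > h.py <<'E'
import numpy as np,cv2
from scipy.spatial.transform import Rotation as Ro
from station import arm
def cam(n):
    c=arm.calibration(n);K=np.array(c["intrinsics"])
    if "T" in c: T=np.array(c["T"])
    else:
        s=arm.get_state();W=np.eye(4);W[:3,:3]=Ro.from_euler('xyz',s["ee_rot"]).as_matrix();W[:3,3]=s["eef_pos"];T=W@np.array(c["mount"])
    return K,T,c
def ray(n,xy,z,C=None):
    K,T,c=C or cam(n);d=np.linalg.inv(K)@[xy[0],xy[1],1];d=T[:3,:3]@[d[0],-d[1],-d[2]];o=T[:3,3]
    return o+d*(z-o[2])/d[2]
def proj(n,p,C=None):
    K,T,c=C or cam(n);q=np.linalg.inv(T)@np.r_[p,1];u=K@[q[0],-q[1],-q[2]];return u[:2]/u[2]
def save(n,f):
    im=arm.grab_frame(n);cv2.imwrite(f,im[...,::-1]);return im
E
python3 - <<'E'
from h import *
a=save("scene","pics/s.png");b=save("top","pics/t.png")
cv2.imwrite("pics/st.png",cv2.resize(np.vstack([a,b])[...,::-1],(560,840))[:840]) 
s=arm.get_state();print(s,arm.tcp_to_grasp)
for n in("scene","top","wrist"):
    c=arm.calibration(n);print(n,{k:np.round(v,3).tolist() if not isinstance(v,str) else v for k,v in c.items()})
for t,z in(("press",0),("bed",.026),("lever_hinge",.082),("handle",.301),("heatsink",.026),("pack",0),("tray",0),("bottle",0),("brick",0),("screwdriver",0)):
    for r in arm.spot_point(t,"top")[:4]: print(t,np.round(r["xy"]),round(r["score"],2),np.round(ray("top",r["xy"],z),3))
E
```

```text
pics
{'t': 0.1, 'q': array([ 1.63606234e+00,  3.59353935e-01,  1.11396629e-02, -3.10259919e-04,
       -1.22411972e+00, -2.88128669e-01]), 'qd': array([-0.00139966, -0.00130655,  0.00179876,  0.00113656,  0.00180531,
        0.00091532]), 'joint_efforts': array([-2.54157530e-03, -5.84167314e+01,  2.93750811e+01,  7.01563239e+00,
        1.01513753e-02, -4.60526132e-05]), 'eef_pos': array([0.14913543, 0.65814079, 0.40378614]), 'ee_rot': array([ 3.14003549e+00, -1.57328475e-04, -2.22968172e-01]), 'force': array([-0.48328802, -0.02228815,  0.33239986]), 'moment': array([ 0.00742482, -0.02046857, -0.00660989]), 'width': 0.0876266184315403} 0.1593
scene {'intrinsics': [[396.081, 0.0, 283.19], [0.0, 396.081, 201.412], [0.0, 0.0, 1.0]], 'T': [[-0.844, -0.346, 0.409, 0.901], [0.535, -0.569, 0.624, 0.579], [0.016, 0.746, 0.666, 0.794], [0.0, 0.0, 0.0, 1.0]]}
top {'intrinsics': [[416.108, 0.0, 279.292], [0.0, 416.108, 213.285], [0.0, 0.0, 1.0]], 'T': [[0.004, 0.994, -0.109, 0.398], [-1.0, 0.004, -0.007, 0.006], [-0.007, 0.109, 0.994, 1.282], [0.0, 0.0, 0.0, 1.0]]}
wrist {'intrinsics': [[372.16
[... 212 characters left out ...]
7 -0.031  0.   ]
bed [291. 203.] 0.83 [ 0.567 -0.019  0.026]
lever_hinge [294. 164.] 0.77 [ 0.675 -0.026  0.082]
handle [297. 133.] 0.56 [ 0.702 -0.028  0.301]
heatsink [349. 165.] 0.87 [ 0.685 -0.197  0.026]
heatsink [291. 202.] 0.83 [ 0.57  -0.02   0.026]
heatsink [234. 184.] 0.63 [0.626 0.156 0.026]
pack [180. 294.] 0.82 [0.291 0.316 0.   ]
pack [234. 244.] 0.73 [0.442 0.153 0.   ]
pack [176. 231.] 0.7 [0.482 0.335 0.   ]
tray [400. 215.] 0.94 [ 0.535 -0.356  0.   ]
tray [279. 263.] 0.61 [0.385 0.017 0.   ]
bottle [194. 160.] 0.76 [0.705 0.287 0.   ]
bottle [391. 159.] 0.3 [ 0.713 -0.333  0.   ]
brick [391. 162.] 0.76 [ 0.702 -0.333  0.   ]
screwdriver [280. 260.] 0.61 [0.395 0.013 0.   ]
```

View pics/t.png

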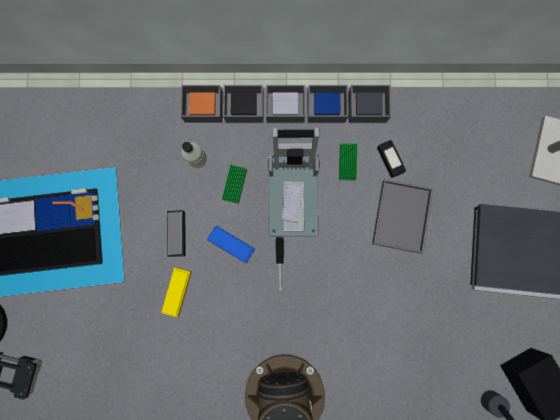

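View pics/s.png

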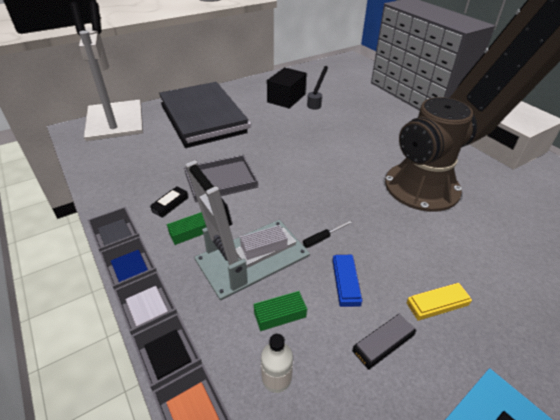

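Heat sink candidates in the top view are (291,202), grey on the bed, and green ones at (349,163) and (234,184). The one on the bed fits because it is aluminium. Pack candidates are (176,233), black with a grey lid, blue at (231,244) and yellow at (176,292). The black one fits. I'll confirm both in a crop and fit poses.

Run:
```python
from h import *
im=arm.grab_frame("top");C=cam("top")
A=im[180:300,150:260];B=im[120:250,250:440]
A=cv2.resize(A,None,fx=3.2,fy=3.2,interpolation=2);B=cv2.resize(B,None,fx=3.2,fy=3.2,interpolation=2)
c=np.zeros((max(len(A),len(B)),A.shape[1]+0+B.shape[1]*1,3),np.uint8)
A=cv2.resize(A,None,fx=.55,fy=.55);c=np.zeros((416,A.shape[1]+B.shape[1],3),np.uint8);c[:len(A),:A.shape[1]]=A;c[:len(B),A.shape[1]:]=B
cv2.imwrite("pics/crop.png",c[...,::-1]);print(c.shape)
for t,z in(("heatsink",.062),("pack",.03),("tray",.028),("press",.012),("bottle",.1),("brick",.03),("screwdriver",.02)):
    for r in arm.masks_of(t,"top")[:3]:
        ys,xs=np.nonzero(r["pixels"])
        cs=max(cv2.findContours(r["pixels"].astype(np.uint8),0,1)[0],key=len)[:,0]
        P=np.array([ray("top",p,z,C)[:2] for p in cs])*1000
        (cx,cy),(w,h),a=cv2.minAreaRect(P.astype(np.float32))
        print(t,np.round(r["xy"]),round(r["score"],2),"c",round(cx),round(cy),"wh",round(w),round(h),"ang",round(a,1),im[ys,xs].mean(0).round())
```

```text
(416, 802, 3)
heatsink [293. 205.] 0.92 c 563 -23 wh 50 110 ang 82.1 [162. 162. 173.]
heatsink [349. 163.] 0.66 c 690 -191 wh 55 114 ang 85.6 [25. 98. 44.]
heatsink [235. 183.] 0.63 c 620 150 wh 52 109 ang 75.3 [22. 96. 41.]
pack [177. 230.] 0.92 c 475 327 wh 140 61 ang 1.7 [95. 94. 98.]
pack [177. 290.] 0.72 c 300 321 wh 61 144 ang 76.4 [198. 183.  12.]
pack [232. 246.] 0.7 c 442 162 wh 142 54 ang 58.7 [ 40.  93. 188.]
tray [400. 215.] 0.97 c 529 -357 wh 158 204 ang 79.0 [103. 102. 106.]
tray [297. 148.] 0.34 c 737 -34 wh 129 139 ang 0.1 [70. 72. 72.]
press [297. 177.] 0.73 c 639 -28 wh 159 337 ang 89.7 [101. 111. 111.]
brick [392. 157.] 0.69 c 705 -326 wh 110 54 ang 23.6 [90. 90. 88.]
screwdriver [281. 252.] 0.74 c 403 14 wh 123 21 ang 0.3 [47. 49. 49.]
screwdriver [177. 232.] 0.41 c 473 329 wh 141 55 ang 1.7 [95. 94. 97.]
```

View pics/crop.png

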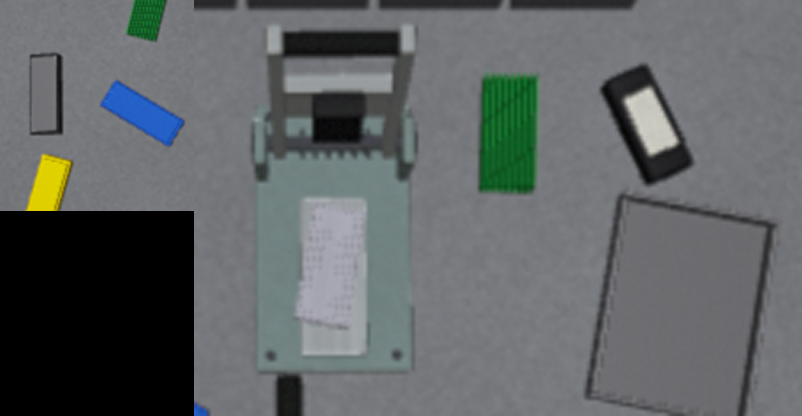

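The crop confirms it: the grey heat sink on the bed is yawed about -8°, and the black pack with the grey lid is in the left inset at (45,93). The press is nearly square to world x, with its bed centre at about pixel (294,206). I'll move above the heat sink with yaw near 180°, so the wrist camera faces away from the lever.

Request:
move_arm:
  deltas:
    - [20.5,-34,0,0,0,-7]
    - [20.5,-34,0,0,0,-7]
    - [20.5,-34,0,0,0,-7]
    - [20.5,-34,0,0,0,-7]
    - [20.5,-34,0,0,0,-7]
  claw: 0

```text
t: 1.42
eef_pos: [0.2522, 0.4866, 0.4047]
ee_rot: [-3.141, 0.0, -0.839]
force: [1.3, 0.4, 0.5]
width: 0.0874
```

Request:
move_arm:
  deltas:
    - [20.5,-34,0,0,0,-7]
    - [20.5,-34,0,0,0,-7]
    - [20.5,-34,0,0,0,-7]
    - [20.5,-34,0,0,0,-7]
    - [20.5,-34,0,0,0,-7]

```text
t: 1.83
eef_pos: [0.3546, 0.3164, 0.4051]
ee_rot: [-3.141, 0.001, -1.45]
force: [1.4, 1.1, 0.2]
width: 0.0878
```

Request:
move_arm:
  deltas:
    - [20.5,-34,0,0,0,-7]
    - [20.5,-34,0,0,0,-7]
    - [20.5,-34,0,0,0,-7]
    - [20.5,-34,0,0,0,-7]
    - [20.5,-34,0,0,0,-7]

```text
t: 2.25
eef_pos: [0.4571, 0.1464, 0.4052]
ee_rot: [-3.141, 0.001, -2.061]
force: [0.9, 0.8, -0.1]
width: 0.0878
```

Request:
move_arm:
  deltas:
    - [20.5,-34,0,0,0,-7]
    - [20.5,-34,0,0,0,-7]
    - [20.5,-34,0,0,0,-7]
    - [20.5,-34,0,0,0,-7]
    - [20.5,-34,0,0,0,-7]

```text
t: 2.67
eef_pos: [0.5598, -0.0237, 0.405]
ee_rot: [-3.141, 0.001, -2.672]
force: [0.4, 1.3, -0.3]
width: 0.0877
```

Request:
move_arm:
  deltas:
    - [0,0,-10,0,0,-7]
    - [0,0,-10,0,0,-7]
    - [0,0,-10,0,0,-7]
    - [0,0,-10,0,0,-7]
    - [0,0,-10,0,0,-7]

```text
t: 3.08
eef_pos: [0.5592, -0.022, 0.3543]
ee_rot: [3.141, 0.0, 2.999]
force: [0.1, -0.1, 0.3]
width: 0.0875
```

```bash
cat >> h.py <<'E'
def fit(n,t,z,k=2):
    im=save(n,"pics/last.png");C=cam(n);out=[]
    for r in arm.masks_of(t,n)[:k]:
        m=r["pixels"].astype(np.uint8);ys,xs=np.nonzero(m)
        cs=max(cv2.findContours(m,0,1)[0],key=len)[:,0]
        P=np.array([ray(n,p,z,C)[:2] for p in cs])*1000
        (cx,cy),(w,h),a=cv2.minAreaRect(P.astype(np.float32))
        print(t,np.round(r["xy"]),round(r["score"],2),"c",round(cx),round(cy),"wh",round(w),round(h),"ang",round(a,1),im[ys,xs].mean(0).round())
def st():
    s=arm.get_state();print("t",round(s["t"],2),"pos",np.round(s["eef_pos"]*1000),"rpy",np.degrees(s["ee_rot"]).round(1),"F",s["force"].round(1),"w",round(s["width"]*1000,1))
E
python3 - <<'E'
from h import *
st();fit("wrist","heatsink",.062)
for p in("bed","press"): print(p,[(np.round(r["xy"]),round(r["score"],2),np.round(ray("wrist",r["xy"],.026 if p=="bed" else 0),3)) for r in arm.spot_point(p,"wrist")[:1]])
print(ray("top",(293.9,206.3),.026))
E
```

```text
t 3.08 pos [559. -22. 354.] rpy [180.    0.  171.9] F [ 0.1 -0.1  0.3] w 87.5
heatsink [282. 204.] 0.95 c 562 -23 wh 50 111 ang 80.9 [145. 143. 154.]
heatsink [150. 371.] 0.81 c 681 -153 wh 27 32 ang 78.2 [43. 72. 49.]
bed []
press []
[ 0.55754172 -0.02887503  0.026     ]
```

View pics/last.png

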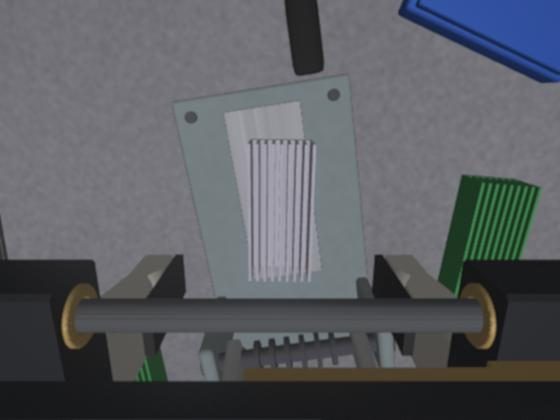

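The wrist view shows the heat sink at (282,210) between the jaws, at (562,-23) mm and aligned. I'll descend and grip.

Request:
move_arm:
  deltas:
    - [1,0,-26,0,0,-1]
    - [1,0,-26,0,0,0]
    - [1,-1,-26,0,0,0]
    - [0,0,-26,0,0,0]
    - [0,0,-20,0,0,0]

```text
t: 3.7
eef_pos: [0.5622, -0.0226, 0.2299]
ee_rot: [3.141, 0.0, 2.993]
force: [0.9, -0.5, -0.2]
width: 0.0879
```

Request:
move_arm:
  deltas:
    - [0,0,-11,0,0,0]
    - [0,0,-11,0,0,0]
    - [0,0,0,0,0,0]
    - [0,0,0,0,0,0]
    - [0,0,0,0,0,0]

```text
t: 4.12
eef_pos: [0.5628, -0.0225, 0.2099]
ee_rot: [3.141, 0.002, 2.99]
force: [0.4, -0.3, -0.1]
width: 0.0879
```

Request:
move_arm:
  deltas:
    - [0,0,0,0,0,0]
    - [0,0,0,0,0,0]
    - [0,0,0,0,0,0]
    - [0,0,0,0,0,0]
    - [0,0,0,0,0,0]
  claw: 255
  squeeze: 25

```text
t: 4.53
eef_pos: [0.5622, -0.0227, 0.209]
ee_rot: [3.141, 0.0, 2.989]
force: [0.5, 0.4, 0.7]
width: 0.0596
```

Request:
move_arm:
  deltas:
    - [0,0,0,0,0,0]
    - [0,0,0,0,0,0]
    - [0,0,0,0,0,0]
    - [0,0,0,0,0,0]
    - [0,0,0,0,0,0]

```text
t: 4.95
eef_pos: [0.5623, -0.0226, 0.2088]
ee_rot: [3.141, 0.0, 2.989]
force: [-0.8, 2.6, 1.2]
width: 0.0501
```

Request:
move_arm:
  deltas:
    - [0,0,5,0,0,0]
    - [0,0,10,0,0,0]
    - [0,0,20,0,0,0]
    - [0,0,30,0,0,0]
    - [0,-10,30,0,0,0]

```text
t: 5.37
eef_pos: [0.5616, -0.0322, 0.3044]
ee_rot: [-3.141, -0.002, 2.989]
force: [0.9, 0.5, -4.3]
width: 0.0498
```

Request:
move_arm:
  deltas:
    - [-3,-24,5,0,0,-1]
    - [-3,-30,0,0,0,-1]
    - [-3,-35,0,0,0,0]
    - [-3,-35,0,0,0,0]
    - [-3,-35,0,0,0,0]

```text
t: 5.78
eef_pos: [0.5463, -0.1931, 0.3093]
ee_rot: [3.141, -0.0, 2.954]
force: [0.6, 1.3, -3.3]
width: 0.0499
```

Request:
move_arm:
  deltas:
    - [-3,-35,0,0,0,0]
    - [-3,-35,0,0,0,0]
    - [-3,-30,0,0,0,0]
    - [-3,-20,0,0,0,0]
    - [-3,-10,0,0,0,0]

```text
t: 6.2
eef_pos: [0.5312, -0.3243, 0.3087]
ee_rot: [-3.141, -0.001, 2.951]
force: [-0.1, 1.3, -2.9]
width: 0.05
```

Run:
```python
from h import *
st();fit("wrist","tray",.028,1);fit("top","tray",.028,1);fit("top","heatsink",.16,3)
```

```text
t 6.2 pos [ 531. -324.  309.] rpy [-1.800e+02 -1.000e-01  1.691e+02] F [-0.1  1.3 -2.9] w 50.0
tray [201. 135.] 0.88 c 504 -354 wh 149 148 ang 79.3 [115. 113. 119.]
tray [408. 237.] 0.64 c 469 -366 wh 113 87 ang 78.9 [116. 115. 120.]
heatsink [233. 181.] 0.86 c 603 138 wh 49 101 ang 77.2 [ 29. 109.  49.]
heatsink [295. 185.] 0.58 c 610 -21 wh 138 298 ang 88.3 [121. 132. 132.]
heatsink [400. 224.] 0.5 c 492 -314 wh 30 54 ang 0.2 [122. 122. 128.]
```

Holding it, with weight showing at about -3 N. Next I'll go over the tray centre and down.

Request:
move_arm:
  deltas:
    - [0,-15,-10,0,0,0]
    - [0,-12,-20,0,0,0]
    - [0,-6,-25,0,0,0]
    - [0,0,-25,0,0,0]
    - [0,0,-20,0,0,0]

```text
t: 6.92
eef_pos: [0.532, -0.3543, 0.2067]
ee_rot: [3.141, -0.001, 2.954]
force: [-0.2, -0.8, -4.4]
width: 0.05
```

Request:
move_arm:
  deltas:
    - [0,0,-10,0,0,0]
    - [0,0,-4,0,0,0]
    - [0,0,-3,0,0,0]
    - [0,0,-2,0,0,0]
    - [0,0,0,0,0,0]

```text
t: 7.33
eef_pos: [0.5327, -0.3547, 0.1905]
ee_rot: [-3.141, 0.001, 2.954]
force: [0.1, 0.4, -4.2]
width: 0.0497
```

Request:
move_arm:
  deltas:
    - [0,0,-1,0,0,0]
    - [0,0,-1,0,0,0]
    - [0,0,0,0,0,0]
    - [0,0,0,0,0,0]
    - [0,0,0,0,0,0]

```text
t: 7.75
eef_pos: [0.5322, -0.3547, 0.1879]
ee_rot: [-3.142, 0.0, 2.954]
force: [0.5, 0.4, -3.4]
width: 0.05
```

Request:
move_arm:
  deltas:
    - [0,0,-1,0,0,0]
    - [0,0,0,0,0,0]
    - [0,0,0,0,0,0]
    - [0,0,0,0,0,0]
    - [0,0,0,0,0,0]

```text
t: 8.17
eef_pos: [0.5322, -0.3547, 0.1878]
ee_rot: [-3.141, 0.001, 2.954]
force: [-2.4, 2.0, 5.8]
width: 0.0498
```

Request:
move_arm:
  deltas:
    - [0,0,0,0,0,0]
    - [0,0,0,0,0,0]
    - [0,0,0,0,0,0]
    - [0,0,0,0,0,0]
    - [0,0,0,0,0,0]
  claw: 50

```text
t: 8.58
eef_pos: [0.5323, -0.3548, 0.1867]
ee_rot: [-3.142, 0.0, 2.954]
force: [-0.0, -0.6, 0.8]
width: 0.0698
```

Request:
move_arm:
  deltas:
    - [0,0,0,0,0,0]
    - [0,0,5,0,0,0]
    - [0,0,15,0,0,0]
    - [0,0,30,0,0,0]
    - [0,0,35,0,0,0]

```text
t: 9.0
eef_pos: [0.5314, -0.3545, 0.2709]
ee_rot: [3.141, -0.004, 2.953]
force: [1.0, 1.2, -0.4]
width: 0.0703
```

Request:
move_arm:
  deltas:
    - [0,0,35,0,0,0]
    - [0,0,35,0,0,0]
    - [0,0,10,0,0,0]
    - [0,0,0,0,0,0]
    - [0,0,0,0,0,0]
  claw: 0

```text
t: 9.42
eef_pos: [0.5321, -0.3546, 0.3528]
ee_rot: [-3.142, 0.002, 2.954]
force: [0.5, -0.1, -0.1]
width: 0.0875
```

Run:
```python
from h import *
st();fit("wrist","heatsink",.041,2)
```

```text
t 9.42 pos [ 532. -355.  353.] rpy [-1.800e+02  1.000e-01  1.692e+02] F [ 0.5 -0.1 -0.1] w 87.5
heatsink [278. 193.] 0.94 c 533 -356 wh 50 109 ang 79.2 [153. 150. 162.]
heatsink [448. 280.] 0.8 c 630 -226 wh 19 23 ang 79.7 [40. 72. 47.]
```

View pics/last.png

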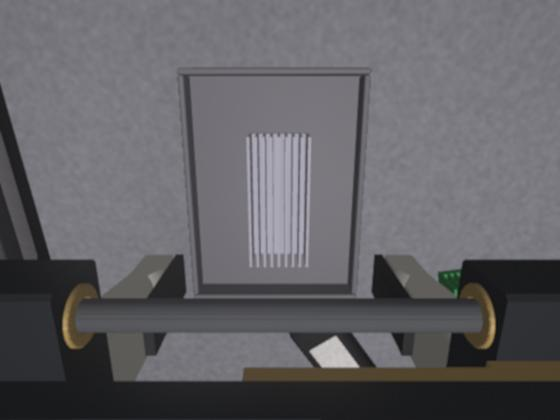

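The heat sink stands in the middle of the tray at (278,200), released. I'll stop over the empty bed for a look on the way to the pack.

Request:
move_arm:
  deltas:
    - [2,30,0,0,0,3]
    - [2,40,0,0,0,3]
    - [2,40,0,0,0,3]
    - [2,40,0,0,0,2]
    - [2,40,0,0,0,0]

```text
t: 9.93
eef_pos: [0.5416, -0.1631, 0.3501]
ee_rot: [3.142, -0.003, -3.136]
force: [1.2, 0.1, -0.1]
width: 0.0879
```

Request:
move_arm:
  deltas:
    - [2,40,0,0,0,0]
    - [2,40,0,0,0,0]
    - [0,40,0,0,0,0]
    - [0,17,0,0,0,0]
    - [0,0,0,0,0,0]

```text
t: 10.35
eef_pos: [0.546, -0.0244, 0.3504]
ee_rot: [-3.141, -0.002, -3.134]
force: [0.2, 0.4, 0.6]
width: 0.0876
```

Run:
```python
from h import *
st();im=save("wrist","pics/bed.png")
for p,z in(("bed",.026),("press",0)): print(p,[(np.round(r["xy"]),round(r["score"],2),np.round(ray("wrist",r["xy"],z),3)) for r in arm.spot_point(p,"wrist")[:1]])
```

```text
t 10.35 pos [546. -24. 350.] rpy [-1.800e+02 -1.000e-01 -1.796e+02] F [0.2 0.4 0.6] w 87.6
bed [(array([278., 214.]), 0.62, array([ 0.56 , -0.029,  0.026]))]
press [(array([277., 201.]), 0.96, array([ 0.556, -0.03 , -0.   ]))]
```

View pics/bed.png

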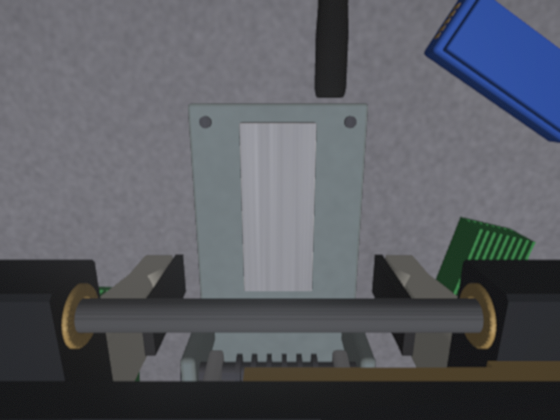

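The empty bed shows clearly, with corners at about (240,122), (316,122), (313,291) and (243,291). I'll turn those into a pose.

Run:
```python
from h import *
im=cv2.imread("pics/bed.png")
P=np.array([ray("wrist",p,.026)*1000 for p in((240,122),(316,122),(313,291),(243,291))]);print(P.round(1))
print("centre",P.mean(0),"yaw",np.degrees(np.arctan2(*(P[2]+P[3]-P[0]-P[1])[1::-1])),"len",P[2,0]-P[1,0],"wid",P[0,1]-P[1,1])
Q=np.array([ray("wrist",p,.012)*1000 for p in((190,104),(367,104))]);print(Q.round(1))
```

```text
[[484.2 -59.8  26. ]
 [483.9   0.8  26. ]
 [633.9   2.9  26. ]
 [634.2 -60.9  26. ]]
centre [559.04569935 -29.24405456  26.        ] yaw 0.2111044753827807 len 149.98235814796442 wid -60.564979209798985
[[ 470.7 -102.    12. ]
 [ 470.1   43.6   12. ]]
```

Request:
move_arm:
  deltas:
    - [0,20,0,0,0,0]
    - [-8,38,0,0,0,0]
    - [-8,39,0,0,0,1]
    - [-8,39,0,0,0,0]
    - [-8,39,0,0,0,0]

```text
t: 10.92
eef_pos: [0.5139, 0.1474, 0.3512]
ee_rot: [-3.141, -0.001, -3.123]
force: [1.2, 0.1, -0.7]
width: 0.0879
```

Request:
move_arm:
  deltas:
    - [-8,39,0,0,0,0]
    - [-8,39,0,0,0,1]
    - [-8,39,0,0,0,0]
    - [-8,39,0,0,0,0]
    - [-7,20,0,0,0,0]

```text
t: 11.33
eef_pos: [0.4753, 0.3257, 0.351]
ee_rot: [-3.141, -0.0, -3.103]
force: [1.3, 0.2, 0.1]
width: 0.0878
```

Request:
move_arm:
  deltas:
    - [0,0,-10,0,0,0]
    - [0,0,-10,0,0,0]
    - [0,0,0,0,0,0]
    - [0,0,0,0,0,0]
    - [0,0,0,0,0,0]

```text
t: 11.75
eef_pos: [0.4758, 0.322, 0.3316]
ee_rot: [-3.141, -0.0, -3.104]
force: [0.2, -0.5, 0.4]
width: 0.0874
```

Run:
```python
from h import *
st();fit("wrist","pack",.032,2)
```

```text
t 11.75 pos [476. 322. 332.] rpy [-180.    -0.  -177.9] F [ 0.2 -0.5  0.4] w 87.4
pack [277.  28.] 0.98 c 348 315 wh 50 45 ang 75.5 [204. 186.  92.]
pack [ 83. 151.] 0.97 c 440 172 wh 137 56 ang 59.5 [ 53.  80. 153.]
```

View pics/last.png

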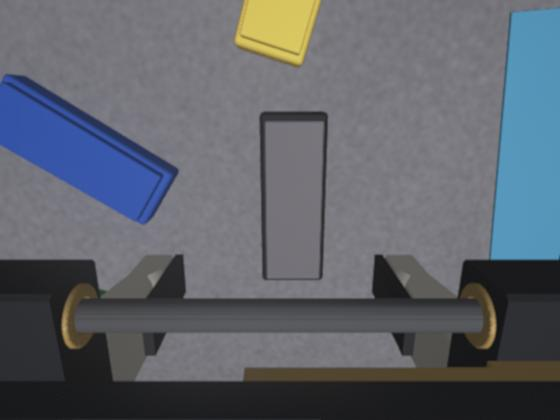

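The black pack is at (294,196), nearly parallel to the jaws. Its lid corners are about (266,121), (325,121), (321,278) and (267,278), and the blue and yellow look-alikes are clear of it.

Run:
```python
from h import *
for c,z in((((266,121),(325,121),(321,278),(267,278)),.032),(((261,113),(327,113),(322,280),(264,280)),.024)):
    P=np.array([ray("wrist",p,z)*1000 for p in c])
    print("centre",P.mean(0).round(1),"yaw",np.degrees(np.arctan2(*(P[2]+P[3]-P[0]-P[1])[1::-1])).round(2),"len",(P[2,0]-P[1,0]).round(),"wid",(P[0,1]-P[1,1]).round())
```

```text
centre [475.4 334.2  32. ] yaw 2.3 len 127.0 wid -43.0
centre [475.7 333.6  24. ] yaw 2.44 len 138.0 wid -49.0
```

Request:
move_arm:
  deltas:
    - [0,6,-20,0,0,0]
    - [0,6,-30,0,0,0]
    - [0,0,-30,0,0,0]
    - [0,0,-30,0,0,0]
    - [0,0,-20,0,0,0]

```text
t: 12.27
eef_pos: [0.475, 0.3344, 0.1997]
ee_rot: [-3.141, -0.001, -3.104]
force: [0.5, 0.6, -0.5]
width: 0.0876
```

Request:
move_arm:
  deltas:
    - [0,0,-10,0,0,0]
    - [0,0,-6,0,0,0]
    - [0,0,-4,0,0,0]
    - [0,0,0,0,0,0]
    - [0,0,0,0,0,0]

```text
t: 12.68
eef_pos: [0.4756, 0.3356, 0.1828]
ee_rot: [3.14, 0.001, -3.102]
force: [0.1, 0.4, 0.1]
width: 0.0877
```

Request:
move_arm:
  deltas:
    - [0,0,-1,0,0,0]
    - [0,0,0,0,0,0]
    - [0,0,0,0,0,0]
    - [0,0,0,0,0,0]
    - [0,0,0,0,0,0]
  claw: 255
  squeeze: 25

```text
t: 13.1
eef_pos: [0.4752, 0.3354, 0.181]
ee_rot: [3.141, 0.0, -3.103]
force: [-0.0, 1.1, -0.0]
width: 0.0603
```

Request:
move_arm:
  deltas:
    - [0,0,0,0,0,0]
    - [0,0,0,0,0,0]
    - [0,0,0,0,0,0]
    - [0,0,0,0,0,0]
    - [0,0,0,0,0,0]

```text
t: 13.52
eef_pos: [0.4751, 0.335, 0.1808]
ee_rot: [-3.141, -0.0, -3.103]
force: [-0.8, -3.6, 4.0]
width: 0.0518
```

Request:
move_arm:
  deltas:
    - [0,0,5,0,0,0]
    - [0,0,10,0,0,0]
    - [0,0,20,0,0,0]
    - [0,0,25,0,0,0]
    - [0,0,20,0,0,0]

```text
t: 13.93
eef_pos: [0.4752, 0.3356, 0.2625]
ee_rot: [3.141, 0.0, -3.102]
force: [0.6, 0.9, -2.2]
width: 0.0515
```

Request:
move_arm:
  deltas:
    - [5,-20,10,0,0,0]
    - [8,-32,10,0,0,-1]
    - [8,-34,0,0,0,0]
    - [8,-34,0,0,0,-1]
    - [8,-34,0,0,0,0]

```text
t: 14.35
eef_pos: [0.5121, 0.1801, 0.2817]
ee_rot: [3.14, 0.001, -3.138]
force: [1.1, -0.3, -2.4]
width: 0.0524
```

Request:
move_arm:
  deltas:
    - [8,-34,0,0,0,0]
    - [8,-34,0,0,0,0]
    - [8,-34,0,0,0,0]
    - [8,-34,0,0,0,0]
    - [6,-30,0,0,0,0]

```text
t: 14.77
eef_pos: [0.5504, 0.0135, 0.2814]
ee_rot: [3.141, 0.001, -3.138]
force: [1.0, -0.1, -3.1]
width: 0.0518
```

Request:
move_arm:
  deltas:
    - [5,-22,0,0,0,0]
    - [4,-14,0,0,0,0]
    - [0,-8,0,0,0,0]
    - [0,0,0,0,0,0]
    - [0,0,0,0,0,0]

```text
t: 15.18
eef_pos: [0.559, -0.0287, 0.2809]
ee_rot: [3.141, 0.0, -3.138]
force: [0.5, -0.2, -2.2]
width: 0.0517
```

Run:
```python
from h import *
st();save("wrist","pics/hold.png")
```

```text
t 15.18 pos [559. -29. 281.] rpy [ 180.     0.  -179.8] F [ 0.5 -0.2 -2.2] w 51.7
```

View pics/hold.png

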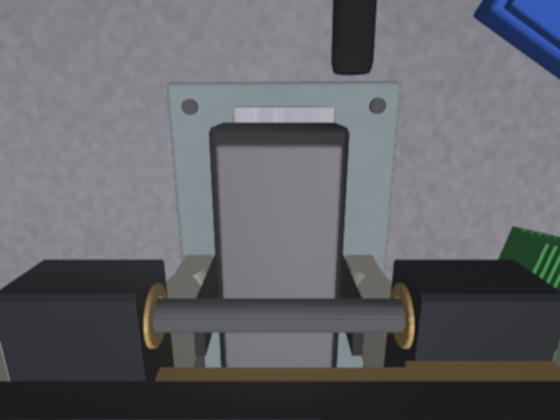

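The pack hangs level and square over the bed. I'm lowering it.

Request:
move_arm:
  deltas:
    - [0,0,-15,0,0,0]
    - [0,0,-22,0,0,0]
    - [0,0,-20,0,0,0]
    - [0,0,-8,0,0,0]
    - [0,0,-4,0,0,0]

```text
t: 15.65
eef_pos: [0.5587, -0.0279, 0.2105]
ee_rot: [-3.141, -0.002, -3.136]
force: [0.1, -0.1, -3.4]
width: 0.0518
```

Request:
move_arm:
  deltas:
    - [0,0,-2,0,0,0]
    - [0,0,-1,0,0,0]
    - [0,0,0,0,0,0]
    - [0,0,0,0,0,0]
    - [0,0,0,0,0,0]

```text
t: 16.07
eef_pos: [0.5594, -0.0286, 0.2094]
ee_rot: [3.141, 0.001, -3.137]
force: [-0.4, -0.7, -2.4]
width: 0.0516
```

Request:
move_arm:
  deltas:
    - [0,0,-1,0,0,0]
    - [0,0,-1,0,0,0]
    - [0,0,0,0,0,0]
    - [0,0,0,0,0,0]
    - [0,0,0,0,0,0]

```text
t: 16.48
eef_pos: [0.5593, -0.0287, 0.2068]
ee_rot: [3.142, 0.0, -3.137]
force: [0.3, -0.6, -1.8]
width: 0.0516
```

Request:
move_arm:
  deltas:
    - [0,0,-1,0,0,0]
    - [0,0,0,0,0,0]
    - [0,0,0,0,0,0]
    - [0,0,0,0,0,0]
    - [0,0,0,0,0,0]

```text
t: 16.9
eef_pos: [0.5592, -0.0287, 0.2067]
ee_rot: [-3.141, 0.001, -3.137]
force: [-3.6, 1.5, 9.5]
width: 0.0519
```

Request:
move_arm:
  deltas:
    - [0,0,0.5,0,0,0]
    - [0,0,0,0,0,0]
    - [0,0,0,0,0,0]
    - [0,0,0,0,0,0]
    - [0,0,0,0,0,0]
  claw: 30

```text
t: 17.32
eef_pos: [0.5592, -0.0287, 0.206]
ee_rot: [-3.142, -0.0, -3.137]
force: [-0.8, 0.1, -0.5]
width: 0.0759
```

Request:
move_arm:
  deltas:
    - [0,0,0,0,0,0]
    - [0,0,5,0,0,0]
    - [0,0,15,0,0,0]
    - [0,0,30,0,0,0]
    - [0,0,35,0,0,0]

```text
t: 17.73
eef_pos: [0.5584, -0.0289, 0.2907]
ee_rot: [-3.141, -0.004, -3.138]
force: [1.3, 0.9, 0.3]
width: 0.0776
```

Request:
move_arm:
  deltas:
    - [0,0,30,0,0,0]
    - [0,0,30,0,0,0]
    - [0,0,10,0,0,0]
    - [0,0,0,0,0,0]
    - [0,0,0,0,0,0]

```text
t: 18.15
eef_pos: [0.559, -0.0287, 0.3617]
ee_rot: [3.141, 0.001, -3.138]
force: [-0.2, 0.1, -0.3]
width: 0.0773
```

Run:
```python
from h import *
st();fit("wrist","pack",.058,1)
for p,z in(("pack",.026),("press",0)): print(p,[(np.round(r["xy"]),round(r["score"],2),np.round(ray("wrist",r["xy"],z),3)) for r in arm.spot_point(p,"wrist")[:1]])
for r in arm.spot_point("handle","scene")[:1]+arm.spot_point("lever_hinge","scene")[:1]: print(r)
C=cam("scene");arm.grab_frame("scene")
for px in(.555,.559,.563): print(px,proj("scene",[px+.115+.0262,-.029,.3005],C))
print([ (r["xy"],r["score"]) for r in arm.spot_point("handle","scene")[:2]])
```

```text
t 18.15 pos [559. -29. 362.] rpy [ 1.800e+02  1.000e-01 -1.798e+02] F [-0.2  0.1 -0.3] w 77.3
pack [276. 190.] 0.57 c 555 -30 wh 134 50 ang 0.1 [108. 107. 112.]
pack [(array([508.,  54.]), 0.8, array([0.445, 0.149, 0.026]))]
press []
{'xy': [203.0, 179.2], 'score': 0.67}
{'xy': [222.9, 249.0], 'score': 0.95}
0.555 [202.83190881 177.08411595]
0.559 [200.97253534 177.72767805]
0.563 [199.10545228 178.37390857]
[([202.7, 179.3], 0.57)]
```

View pics/last.png

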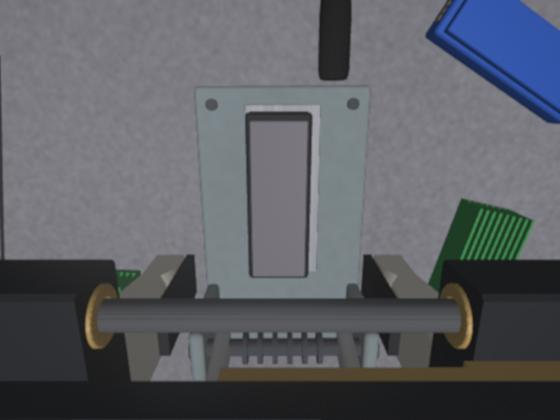

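The pack lies on the bed, square, with its centre at about (279,195) in the picture, within a few mm of the bed centre and with the lid still raised. Now I'll rise, turn 90° and go above the handle at about (700,-29,300).

Request:
move_arm:
  deltas:
    - [0,0,35,0,0,0]
    - [0,0,38,0,0,7]
    - [0,0,38,0,0,7]
    - [0,0,38,0,0,7]
    - [0,0,10,0,0,7]
  claw: 0

```text
t: 18.97
eef_pos: [0.5596, -0.0291, 0.5268]
ee_rot: [-3.138, 0.007, -2.642]
force: [0.2, -0.1, 1.3]
width: 0.0876
```

Request:
move_arm:
  deltas:
    - [0,0,0,0,0,7]
    - [5,0,0,0,0,7]
    - [12,0,0,0,0,7]
    - [18,0,0,0,0,7]
    - [20,0,0,0,0,7]

```text
t: 19.38
eef_pos: [0.6143, -0.0287, 0.5205]
ee_rot: [-3.141, 0.0, -2.032]
force: [-0.1, 0.5, 0.1]
width: 0.0877
```

Request:
move_arm:
  deltas:
    - [25,0,0,0,0,7]
    - [25,0,0,0,0,7]
    - [20,0,0,0,0,7]
    - [10,0,0,0,0,6]
    - [5,0,0,0,0,0]

```text
t: 19.8
eef_pos: [0.7008, -0.0286, 0.5182]
ee_rot: [3.139, -0.0, -1.562]
force: [-0.6, -0.4, -0.1]
width: 0.0878
```

Run:
```python
from h import *
st();save("wrist","pics/hand.png");C=cam("wrist")
print([ (r["xy"],r["score"],ray("wrist",r["xy"],.3005)) for r in arm.spot_point("handle","wrist")[:2]])
print([proj("wrist",[.700,-.029+d,.3005],C) for d in(-.04,0,.04)])
```

```text
t 19.8 pos [701. -29. 518.] rpy [179.9  -0.  -89.5] F [-0.6 -0.4 -0.1] w 87.8
[([278.1, 247.2], 0.96, array([ 0.69884039, -0.02626502,  0.3005    ]))]
[array([277.54136603, 173.6432425 ]), array([277.49992175, 243.08011684]), array([277.46272577, 305.39928346])]
```

View pics/hand.png

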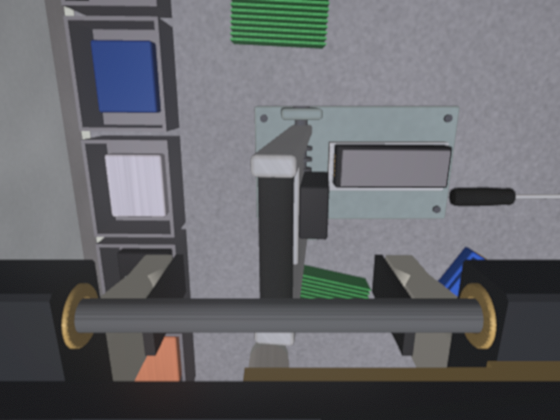

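The handle bar (276,250) lies centred between the jaws, and the pack is on the bed at (393,167). I'll descend and grip.

Request:
move_arm:
  deltas:
    - [-1,1,-20,0,0,0]
    - [-1,1,-20,0,0,0]
    - [0,0,-12,0,0,0]
    - [0,0,-5,0,0,0]
    - [0,0,0,0,0,0]

```text
t: 20.32
eef_pos: [0.6966, -0.0267, 0.4624]
ee_rot: [3.14, -0.0, -1.568]
force: [1.1, 0.8, 0.0]
width: 0.0873
```

Request:
move_arm:
  deltas:
    - [0,0,0,0,0,0]
    - [0,0,0,0,0,0]
    - [0,0,0,0,0,0]
    - [0,0,0,0,0,0]
    - [0,0,0,0,0,0]
  claw: 255
  squeeze: 20

```text
t: 20.73
eef_pos: [0.6972, -0.0268, 0.4638]
ee_rot: [-3.141, 0.0, -1.567]
force: [-0.2, -0.2, 0.4]
width: 0.06
```

Request:
move_arm:
  deltas:
    - [0,0,0,0,0,0]
    - [0,0,0,0,0,0]
    - [0,0,0,0,0,0]
    - [0,0,0,0,0,0]
    - [0,0,0,0,0,0]

```text
t: 21.15
eef_pos: [0.6973, -0.0267, 0.4633]
ee_rot: [-3.141, -0.0, -1.567]
force: [1.4, 0.6, 0.5]
width: 0.0262
```

Run:
```python
from h import *
st()
q=np.linspace(0,1.69,21);p=np.c_[-220*np.cos(1.69-q),220*np.sin(1.69-q)]
print(np.round(np.diff(p,axis=0),1).tolist())
```

```text
t 21.15 pos [697. -27. 463.] rpy [-180.    -0.   -89.8] F [1.4 0.6 0.5] w 26.2
[[-18.5, 1.4], [-18.6, -0.1], [-18.5, -1.7], [-18.3, -3.3], [-18.0, -4.8], [-17.5, -6.3], [-16.9, -7.7], [-16.2, -9.1], [-15.3, -10.5], [-14.4, -11.7], [-13.4, -12.9], [-12.2, -14.0], [-11.0, -15.0], [-9.7, -15.9], [-8.3, -16.6], [-6.9, -17.3], [-5.4, -17.8], [-3.9, -18.2], [-2.3, -18.4], [-0.8, -18.6]]
```

Request:
move_arm:
  deltas:
    - [0,0,-1.5,0,0,0]
    - [0,0,-1,0,0,0]
    - [0,0,0,0,0,0]
    - [0,0,0,0,0,0]
    - [0,0,0,0,0,0]

```text
t: 21.57
eef_pos: [0.6977, -0.0267, 0.4623]
ee_rot: [-3.138, -0.0, -1.566]
force: [1.4, 0.9, 5.4]
width: 0.0195
```

Request:
move_arm:
  deltas:
    - [-9.2,0,0.7,0,0,0]
    - [-9.3,0,0.7,0,0,0]
    - [-18.6,0,-0.1,0,0,0]
    - [-18.5,0,-1.7,0,0,0]
    - [-18.3,0,-3.3,0,0,0]

```text
t: 21.98
eef_pos: [0.6229, -0.0269, 0.4579]
ee_rot: [-3.138, -0.0, -1.567]
force: [3.7, -0.9, 3.2]
width: 0.0192
```

Request:
move_arm:
  deltas:
    - [-18,0,-4.8,0,0,0]
    - [-17.5,0,-6.3,0,0,0]
    - [-16.9,0,-7.7,0,0,0]
    - [-16.2,0,-9.1,0,0,0]
    - [-15.3,0,-10.5,0,0,0]

```text
t: 22.4
eef_pos: [0.5387, -0.0269, 0.4194]
ee_rot: [-3.138, 0.0, -1.566]
force: [3.7, -0.8, 1.0]
width: 0.0193
```

Request:
move_arm:
  deltas:
    - [-14.4,0,-11.7,0,0,0]
    - [-13.4,0,-12.9,0,0,0]
    - [-12.2,0,-14,0,0,0]
    - [-11,0,-15,0,0,0]
    - [-9.7,0,-15.9,0,0,0]

```text
t: 22.82
eef_pos: [0.4788, -0.0268, 0.3499]
ee_rot: [-3.136, 0.0, -1.566]
force: [9.4, -3.5, -0.8]
width: 0.0194
```

Request:
move_arm:
  deltas:
    - [-8.3,0,-16.6,0,0,0]
    - [-6.9,0,-17.3,0,0,0]
    - [-5.4,0,-17.8,0,0,0]
    - [-2,0,-9,0,0,0]
    - [-1.9,0,-9.2,0,0,0]

```text
t: 23.23
eef_pos: [0.456, -0.0266, 0.2803]
ee_rot: [-3.135, 0.0, -1.565]
force: [10.1, -5.9, 4.4]
width: 0.0194
```

Request:
move_arm:
  deltas:
    - [-1.2,0,-9.2,0,0,0]
    - [-1.1,0,-9.2,0,0,0]
    - [-0.5,0,-6,0,0,0]
    - [-0.3,0,-5,0,0,0]
    - [0,0,-4,0,0,0]

```text
t: 23.65
eef_pos: [0.454, -0.0262, 0.2488]
ee_rot: [-3.133, 0.0, -1.564]
force: [-0.3, -0.5, 31.9]
width: 0.0193
```

Request:
move_arm:
  deltas:
    - [0,0,-3,0,0,0]
    - [0,0,-2,0,0,0]
    - [0,0,0,0,0,0]
    - [0,0,0,0,0,0]
    - [0,0,0,0,0,0]

```text
t: 24.07
eef_pos: [0.454, -0.0261, 0.2441]
ee_rot: [-3.132, 0.001, -1.564]
force: [2.8, -1.3, 23.3]
width: 0.0194
```

Run:
```python
from h import *
st();im=save("scene","pics/down.png");cv2.imwrite("pics/downc.png",cv2.resize(im[130:330,170:400],None,fx=3,fy=3)[...,::-1])
```

```text
t 24.07 pos [454. -26. 244.] rpy [-1.795e+02  1.000e-01 -8.960e+01] F [ 2.8 -1.3 23.3] w 19.4
```

View pics/downc.png

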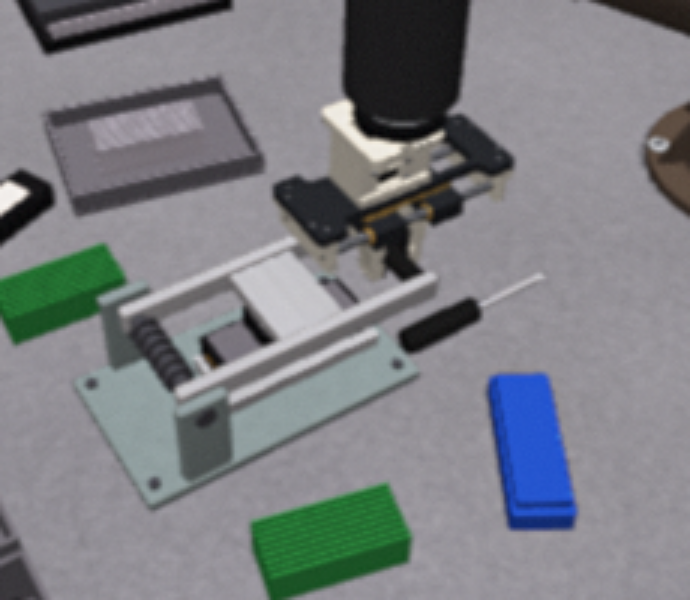

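The lever is level over the bed. I'll push a little more to feel for the hard stop.

Request:
move_arm:
  deltas:
    - [0,0,-2,0,0,0]
    - [0,0,-2,0,0,0]
    - [0,0,0,0,0,0]
    - [0,0,0,0,0,0]
    - [0,0,0,0,0,0]

```text
t: 24.53
eef_pos: [0.454, -0.0261, 0.2403]
ee_rot: [-3.132, 0.001, -1.564]
force: [2.2, -0.8, 25.5]
width: 0.0192
```

Request:
move_arm:
  deltas:
    - [0,0,0,0,0,0]
    - [0,0,0,0,0,0]
    - [0,0,-2,0,0,0]
    - [0,0,-1,0,0,0]
    - [0,0,0,0,0,0]
  squeeze: 45

```text
t: 24.95
eef_pos: [0.454, -0.026, 0.2394]
ee_rot: [-3.132, 0.001, -1.563]
force: [-10.2, 2.3, 58.5]
width: 0.0188
```

Run:
```python
from h import *
st();im=save("scene","pics/d2.png");C=cam("scene")
for q in (1.55,1.62,1.69):
    a=1.69-q;print(q,proj("scene",[.559+.115-.22*np.cos(a),-.029,.082+.22*np.sin(a)],C).round(1), proj("scene",[.559+.115-.22*np.cos(a),.021,.094+.22*np.sin(a)],C).round(1))
print([(r["xy"],r["score"]) for r in arm.spot_point("handle","scene")[:2]])
```

```text
t 24.95 pos [454. -26. 239.] rpy [-179.4    0.   -89.6] F [-10.2   2.3  58.5] w 18.8
1.55 [298.4 204.7] [310.  212.7]
1.62 [298.7 208.9] [310.1 217. ]
1.69 [298.6 213.1] [309.9 221.3]
[([299.7, 216.7], 0.94), ([267.2, 250.6], 0.71)]
```

Only 0.9 of 3 mm was followed and the force rose to 58 N, so this is the hard stop. The handle's pixel row also matches lever angle 1.69. I'll ride the lever back up along the arc.

Request:
move_arm:
  deltas:
    - [0,0,3,0,0,0]
    - [0.4,0,9.3,0,0,0]
    - [0.4,0,9.3,0,0,0]
    - [2.3,0,18.4,0,0,0]
    - [3.9,0,18.2,0,0,0]
  squeeze: 20

```text
t: 25.47
eef_pos: [0.4618, -0.026, 0.295]
ee_rot: [-3.13, 0.001, -1.564]
force: [24.6, -4.5, -5.4]
width: 0.0193
```

Request:
move_arm:
  deltas:
    - [5.4,0,17.8,0,0,0]
    - [6.9,0,17.3,0,0,0]
    - [8.3,0,16.6,0,0,0]
    - [9.7,0,15.9,0,0,0]
    - [11,0,15,0,0,0]

```text
t: 25.88
eef_pos: [0.5051, -0.0257, 0.3766]
ee_rot: [-3.125, 0.003, -1.566]
force: [35.1, -2.7, -28.0]
width: 0.0214
```

Request:
move_arm:
  deltas:
    - [12.2,0,14,0,0,0]
    - [13.4,0,12.9,0,0,0]
    - [14.4,0,11.7,0,0,0]
    - [15.3,0,10.5,0,0,0]
    - [16.2,0,9.1,0,0,0]

```text
t: 26.3
eef_pos: [0.5713, -0.0256, 0.4317]
ee_rot: [3.14, 0.003, -1.567]
force: [1.3, 6.9, -4.1]
width: 0.0197
```

Request:
move_arm:
  deltas:
    - [16.9,0,7.7,0,0,0]
    - [17.5,0,6.3,0,0,0]
    - [18,0,4.8,0,0,0]
    - [18.3,0,3.3,0,0,0]
    - [18.5,0,1.7,0,0,0]

```text
t: 26.72
eef_pos: [0.6601, -0.0261, 0.4566]
ee_rot: [3.14, 0.001, -1.566]
force: [-0.1, 3.9, 1.4]
width: 0.0196
```

Request:
move_arm:
  deltas:
    - [15,0,0,0,0,0]
    - [10,0,-0.5,0,0,0]
    - [8,0,-0.8,0,0,0]
    - [3,0,-0.2,0,0,0]
    - [0,0,0,0,0,0]

```text
t: 27.13
eef_pos: [0.6965, -0.0259, 0.4545]
ee_rot: [3.141, 0.001, -1.566]
force: [1.7, 5.5, 1.0]
width: 0.0195
```

Request:
move_arm:
  deltas:
    - [2,0,0,0,0,0]
    - [0,0,0,0,0,0]
    - [0,0,0,0,0,0]
    - [0,0,0,0,0,0]
    - [0,0,0,0,0,0]
  claw: 0

```text
t: 27.55
eef_pos: [0.6977, -0.0271, 0.455]
ee_rot: [3.141, -0.0, -1.567]
force: [-0.0, -0.2, -0.1]
width: 0.0472
```

Request:
move_arm:
  deltas:
    - [0,0,0,0,0,0]
    - [0,0,0,0,0,0]
    - [0,0,20,0,0,0]
    - [0,0,30,0,0,0]
    - [0,0,20,0,0,0]

```text
t: 27.97
eef_pos: [0.698, -0.027, 0.5272]
ee_rot: [-3.141, -0.001, -1.567]
force: [1.6, 0.2, 2.1]
width: 0.0805
```

Request:
move_arm:
  deltas:
    - [-30,0,0,0,0,0]
    - [-40,0,0,0,0,0]
    - [-40,0,0,0,0,0]
    - [-30,0,0,0,0,0]
    - [-20,0,0,0,0,0]

```text
t: 28.38
eef_pos: [0.5351, -0.0272, 0.5259]
ee_rot: [-3.14, 0.001, -1.567]
force: [0.0, -0.7, 0.3]
width: 0.0873
```

Run:
```python
from h import *
st();im=save("scene","pics/e.png");w=save("wrist","pics/w.png")
a=cv2.resize(im[130:330,150:400],(500,400));b=cv2.resize(w[60:340],(300,150*1)) 
c=np.zeros((560,560,3),np.uint8);c[:400,:500]=a;c[400:550,:300]=b
cv2.imwrite("pics/end.png",c[...,::-1])
print([(r["xy"],r["score"]) for r in arm.spot_point("handle","scene")[:1]],proj("scene",[.7002,-.029,.3005]))
fit("wrist","pack",.052,2)
```

```text
t 28.38 pos [535. -27. 526.] rpy [-179.9    0.   -89.8] F [ 0.  -0.7  0.3] w 87.3
[([203.8, 180.2], 0.73)] [200.97253534 177.72767805]
pack [351. 275.] 0.75 c 441 125 wh 93 56 ang 59.1 [ 56.  84. 159.]
pack [397. 362.] 0.75 c 361 256 wh 44 19 ang 0.2 [120. 106.  59.]
```

View pics/end.png

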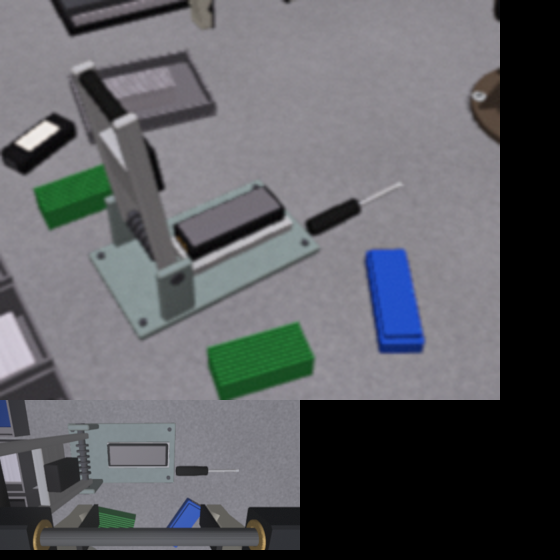

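The lever is back up: its handle is at pixel (204,180), against (203,179) at the start. The lid is nearly flush, the pack is central on the bed, and the heat sink is in the tray. The arm is clear of everything, so I'm handing in.

```bash
python3 -c "
from h import *
print(arm.job_done());st()"
```

```text
the job is handed in; nothing more can be done
None
the job is handed in; nothing more can be done
```

The job is done and handed in after about 28 s of the 72 s allowed; no verdict was reported. I moved the heat sink from the press bed into the middle of the parts tray, standing on its base. I then laid the black pack lid up on the bed, pulled the lever down to its stop, rode it back up and let go.

**What the last checks showed**
- **Heat sink:** it measured about 4 mm from the tray centre after release, and still shows in the tray in the final picture.
- **Pack:** before pressing it lay square, within about 4 mm of the bed centre. In the final picture it still looks central, with the lid nearly flush.
- **Lever:** at the bottom the force rose to 58 N with almost no further motion. The handle was at the image position expected for 1.69 rad. After release the handle was within about 1 pixel of its starting position.
- **Robot and bystanders:** the arm is clear with near-zero force. I touched none of the bystanders, but did not re-measure their positions.

**Checks that failed or disagreed**
- The fingers slipped a few mm on the handle near the bottom, so I raised the grip force to confirm the stop.
- Wrist force briefly reached about 45 N on the way up.
- The network did not find the pack in the last wrist view; it reported the blue and yellow look-alikes. The final pack position and lid state are therefore judged from the picture, not measured.

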